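# Row up four strut channels in the jig

### The arm

A 7-joint arm with a two-finger parallel gripper is mounted at the origin on the work surface. World frame = base frame: x ahead of the robot, y to its left, z up, the work surface at z = 0. Lengths are in m, angles in rad, forces in N, time in s.
With the tool pointing down it reaches from about 0.425 to 0.925 m from the base axis. Payload 6.8 kg.
Tool frame: the origin (TCP) lies midway between the tips of the shut fingers; the grasp point (between the pads) lies 19 mm behind it (grip_point_offset is the distance from the TCP to the grasp point, in m); y points along the fingers, x is the direction in which the jaws open and shut, and the axes are right-handed (so a half turn about y gives the same grasp; the last joint's range is limited). The gripper opens to 85 mm and grips with 20 to 120 N. Pads are 22 mm wide; open, the fingers measure 114 mm over their backs; the gripper's body (76 mm by 85 mm) begins 54 mm behind the grasp point. The pads swing forward as they close: fully open they stand 13 mm farther back than shut.
Start: joints at [-1.416, 0.477, 0.022, 1.555, -0.011, 1.109, -0.083], TCP at [0.175, 0.652, 0.231] pointing down, gripper open.
Joint ranges: [-2.96, 2.96], [-0.34, 2.1], [-1.41, 1.46], [0.24, 2.44], [-1.37, 4.51], [0.17, 1.92], [-2.96, 2.96]. Speed limits (rad/s): [2.39, 2.39, 3.14, 3.14, 3.14, 3.14, 3.14].

### API

Orientations are given as a unit quaternion [w, x, y, z].
In Python, from station import get_obs, read_camera, hand_in, grip_point_offset gives the robot as it stands.
- The arm moves only by the tool play_rows, never from a script. Its argument "increments" is a list of rows, each a list of 2 entries, a list of its own where there are three numbers: the shift along the tool's x, y, z in m, then the turn, a rotation vector about the tool's x, y, z in degrees. In form: [[[tx, ty, tz], [ax, ay, az]], ...]. A call has 1 to 20 rows; each row shifts and turns the commanded pose from where the row before left it, along the tool's axes as they then stand; what a row does not reach is not made up. A row lasts 1/12 s, in which the tool goes at most 41.7 mm and 7.16 degrees, less where a joint would pass 70% of its speed; a pose out of reach is approached as far as the arm can. A call with a gripper value outside its range is refused whole. "gripper" is the finger opening in m, from 0 to 0.0854, set as the call begins (left out, the last holds). The fingers move at their own pace and stop on an object; "grip_force" is the grip in N (left out, the last holds). Time passes only in rows, so rows that do not move let the fingers close. It gives the time, the measured TCP pose, the force and the opening at its end, in the units of the state.
- get_obs(): the state, without advancing time (a new reading comes with each control period).
- read_camera(name): name is "scene" or "top" or "wrist"; returns a dict with "color" (384x512x3 uint8, red, green, blue), "range_z" (384x512 float32, m along the optical axis (not along the pixel's ray), 0 where there is no reading), "intrinsics" (3x3 intrinsics, pixels), "R" (3x3) and "t" (3): a world point X has camera coordinates R X + t; the wrist camera has in their place "hand_eye" (4x4, takes a point from camera to tool coordinates, whose origin is the TCP and whose axes are the tool frame's). Camera axes: x right, y down, z forward; pixel columns grow to the right and rows downward; lengths in m; the calibration is good to about 2 mm. The wrist camera is an equidistant fisheye: a pixel r from the principal point sees the ray r / f radians off the axis. A picture is of the moment at which its call begins: read the wrist's pose just before it.
- hand_in(): hands the job in, once; it reports no verdict.
The state is a dict: "t": time; "q": joint angles; "joint_vel": joint speeds; "joint_torque": joint torques, N m; "eef_pos": TCP position; "tool_rot": TCP orientation; "contact_force": force on the tool from outside, world axes, zero at the start; "torque": the same for the moment, N m; "gripper_width": opening from 0.0 (shut) to 1.0 (fully open).
Only numpy, scipy, OpenCV 4.12 (cv2) and the standard library are available. Lean on these libraries where they do the work, as an engineer would, in place of code of your own. Each camera call takes 0.05 s, during which the arm holds its last target. There are 200 camera calls.

### The job

Bring the stray yellow channel onto the jig's board with the other three and nudge all four into one tight, straight row, side by side from the fixed stop on the left, every one lying flat, slots up, with its end flush against the back batten. Slide the end stop up snug against the row to close up the gaps, and leave everything else on the table where it is.

Things in the scene. Friction and masses are not known exactly. Their poses are not given: they have to be found in the camera images.
- channel_a: a 120 mm length of yellow-zinc steel strut channel, 41 mm wide and 41 mm high, about 0.3 kg, lying open side down with two long slots in its top and a black plastic cap closing each end (the caps are within the 120 mm); origin: centre of its underside; x along its length, y across it, z up; the two ends are alike. Starts loose and skewed on the jig's board.
- channel_b: a 120 mm length of yellow-zinc steel strut channel, 41 mm wide and 41 mm high, about 0.3 kg, lying open side down with two long slots in its top and a black plastic cap closing each end (the caps are within the 120 mm); origin: centre of its underside; x along its length, y across it, z up; the two ends are alike. Starts loose and skewed on the jig's board.
- channel_c: a 120 mm length of yellow-zinc steel strut channel, 41 mm wide and 41 mm high, about 0.3 kg, lying open side down with two long slots in its top and a black plastic cap closing each end (the caps are within the 120 mm); origin: centre of its underside; x along its length, y across it, z up; the two ends are alike. Starts loose and skewed on the jig's board.
- channel_d: a 120 mm length of yellow-zinc steel strut channel, 41 mm wide and 41 mm high, about 0.3 kg, lying open side down with two long slots in its top and a black plastic cap closing each end (the caps are within the 120 mm); origin: centre of its underside; x along its length, y across it, z up; the two ends are alike. The stray one: starts on the table to the left or the right of the jig.
- jig: row jig, fixed to the table: white board 220 mm (its x) by 330 mm (its y), 12 mm thick, upper face 12 mm above the origin; origin: centre of the board's underside, on the table; x points away from the robot, y to the left, z up. Near side open; brown wooden back batten along the far edge, fixed side stop at the left, sliding end stop at the right. A channel slides on it at 1 to 2 N.
- batten (a point): point on the back batten's inner face (towards the robot), at board level, in the middle of its length: x = +90 mm, y = 0, z = 12 mm in the jig. The batten is 20 mm thick, rises 25 mm above the board and runs along the whole far edge (its face is along the jig's y).
- fixed_stop (a point): point on the inner (right-hand) face of the fixed side stop, at board level, in the middle of its length: x = 0, y = +145 mm, z = 12 mm in the jig. The stop is 20 mm thick, rises 25 mm above the board and runs along the jig's x from -90 to +90 mm.
- end_stop (a joint): how far (m) the sliding end stop is slid to the left (jig +y): 0 = fully open, travel 115 mm. Brown wooden block 30 mm thick (y), x -88 to +82 mm in the jig, 35 mm high above the board; slides with about 2.5 N friction, no spring, stays where left. Its left face is at jig y = -119 mm + this value; four channels in a tight row leave it at 0.100.
- stop_knob (a point): middle of the red round knob on top of the end stop, 68 mm above the table, at x = -20 mm in the jig, centred on the block's thickness. The knob is 34 mm across, its grip 55 to 81 mm above the table; it does not turn. Move the end stop by it or by pushing the block.
- grey_channel: bystander: a plain grey strut channel without caps, 150 mm long, 41 mm wide and high, on the table at the other side of the jig from the stray channel; origin: centre of its underside, x along it.
- hex_bolt: bystander: large yellow hexagon bolt standing on its head, 38 mm across, 110 mm tall; origin: centre of its underside.
- tape_roll: bystander: roll of tan packing tape lying flat, 104 mm across, 50 mm high; origin: centre of its underside.
- rubber_washer_1: bystander: black rubber washer, 64 mm across, 8 mm thick, on the table in front of the robot; origin: centre of its underside.
- rubber_washer_2: bystander: another black rubber washer, the same.
- plate_washer: bystander: yellow square steel washer 60 by 60 by 6 mm; origin: centre of its underside.
There are look-alikes about, which are no part of the job. What is shaped like the channel_a but green or purple is not meant.

How it is judged:
At the end, for the whole second after the job is handed in: All four yellow channels, in any order, rest flat on the board, slots up, between fixed stop and end stop, within 0.04 rad of the jig's x axis and 0.05 rad of upright, far ends within 3 mm of the back batten; joint end_stop above 0.096, so the row's gaps add up to under 4 mm (x of channel_a in the frame of jig between 0.027 and 0.033 m and y of channel_a in the frame of jig between -0.004 and 0.128 m and z of channel_a in the frame of jig between 0.009 and 0.016 m and angle between the x axis of each of channel_a, channel_b, channel_c, channel_d and the x axis of jig, either way round below 0.04 rad and angle between each of channel_a, channel_b, channel_c, channel_d's own z axis and vertical below 0.05 rad and linear speed of each of channel_a, channel_b, channel_c, channel_d below 0.01 m/s and x of channel_b in the frame of jig between 0.027 and 0.033 m and y of channel_b in the frame of jig between -0.004 and 0.128 m and z of channel_b in the frame of jig between 0.009 and 0.016 m and x of channel_c in the frame of jig between 0.027 and 0.033 m and y of channel_c in the frame of jig between -0.004 and 0.128 m and z of channel_c in the frame of jig between 0.009 and 0.016 m and x of channel_d in the frame of jig between 0.027 and 0.033 m and y of channel_d in the frame of jig between -0.004 and 0.128 m and z of channel_d in the frame of jig between 0.009 and 0.016 m and value of joint end_stop above 0.096 m); the robot touches nothing.
It fails at once if a bystander (grey channel, bolt, tape roll, washers) is moved more than 30 mm (distance of any of grey_channel, hex_bolt, tape_roll, rubber_washer_1, rubber_washer_2, plate_washer from where it was at the start of the episode above 0.03 m).
It also fails if it takes over 69 s, if anything falls off the work surface, if the arm or the gripper's body presses on something with over 40 N, if the wrist force passes 120 N, or if a joint passes its speed limit or range.

## Working session

There is one attempt and no reset: what is moved stays moved. The work goes in short steps, Python scripts to look and compute and a tool call to move; the robot and the scene stay as the last step left them, time stands still between calls to the robot, and variables do not carry over. Pictures are saved under pics/ and viewed, about 8 in all and at most 12, crops included, and the job is handed in when it is done.

Besides the shell and the picture viewer there is one more tool, called in YAML: its name, and indented under it one key for each argument. play_rows: Moves the arm, as the interface text tells. Its arguments: {"type":"object","properties":{"increments":{"type":"array","items":{"type":"array"}},"gripper":{"type":"number"},"grip_force":{"type":"number"}},"required":["increments"]}

```bash
ls; mkdir -p pics
python3 - <<'E'
from station import *
import cv2,numpy as np
o=get_obs();print({k:np.round(v,3) for k,v in o.items()},grip_point_offset)
for n in ("top","scene"):
    c=read_camera(n);cv2.imwrite(f"pics/{n}0.png",cv2.resize(c["color"][...,::-1],(800,600)))
    print(n,c["intrinsics"],c["R"],c["t"])
    np.savez(f"{n}0.npz",**c)
E
```

```text
pics
{'t': np.float64(0.0), 'q': array([-1.416,  0.478,  0.022,  1.556, -0.011,  1.109, -0.083]), 'joint_vel': array([-0.   , -0.001, -0.001,  0.001,  0.   , -0.   , -0.   ]), 'joint_torque': array([-0.0000e+00, -5.9646e+01,  1.6080e+00, -2.8119e+01,  1.3000e-02,
        9.0000e-03, -0.0000e+00]), 'eef_pos': array([0.175, 0.651, 0.23 ]), 'tool_rot': array([-0.561,  0.562,  0.43 , -0.431]), 'contact_force': array([-0.021, -0.018,  1.575]), 'torque': array([ 0.022,  0.006, -0.01 ]), 'gripper_width': np.float64(0.995)} 0.0187
top [[380.34489455   0.         265.60947094]
 [  0.         380.34489455 196.66958855]
 [  0.           0.           1.        ]] [[ 0.02913408 -0.99955854 -0.00582508]
 [-0.9890629  -0.02798423 -0.1448153 ]
 [ 0.14458836  0.00998043 -0.98944156]] [-0.01072598  0.49446711  1.08624092]
scene [[466.40981991   0.         256.89879708]
 [  0.         466.40981991 191.51672457]
 [  0.           0.           1.        ]] [[ 0.7397356   0.67253771  0.02200606]
 [ 0.42846742 -0.44555787 -0.78606224]
 [-0.51885153  0.5909071  -0.61775552]] [-0.35834978 -0.15334433  1.46321225]
```

View pics/top0.png

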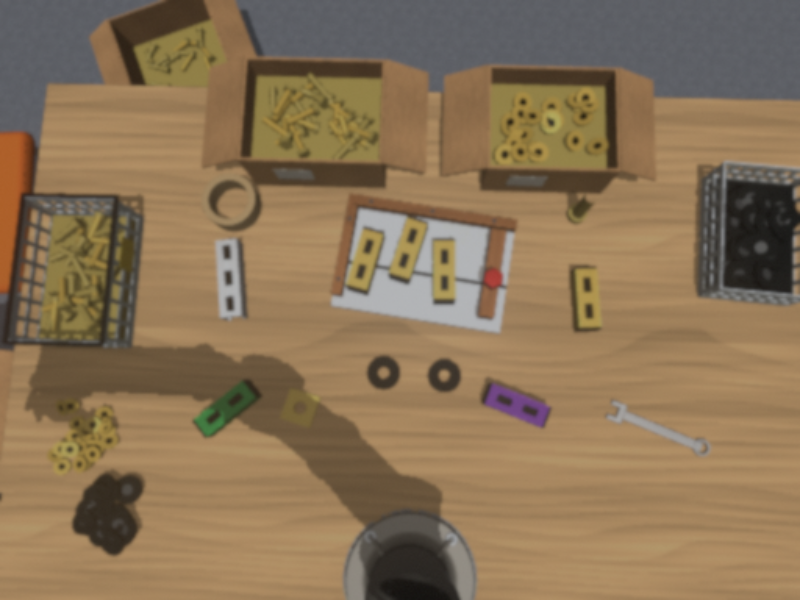

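View pics/scene0.png

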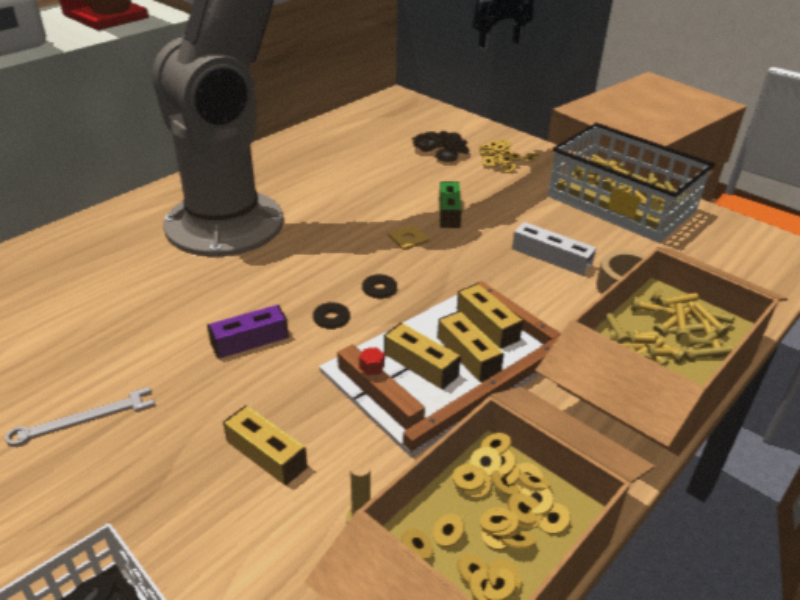

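```bash
cat > h.py <<'E'
import numpy as np,cv2
from station import *
def pts(c):
    """world xyz per pixel from depth (fixed cameras)"""
    K=c["intrinsics"];v,u=np.mgrid[:384,:512];z=c["range_z"]
    P=np.stack([(u-K[0,2])/K[0,0]*z,(v-K[1,2])/K[1,1]*z,z],-1)
    return (P-c["t"])@c["R"]
def cast(c,uv,h):
    K=c["intrinsics"];uv=np.atleast_2d(uv).astype(float)
    d=np.c_[(uv-K[:2,2])/K[0,0],np.ones(len(uv))]@c["R"];o=-c["R"].T@c["t"]
    return o+d*((h-o[2])/d[:,2])[:,None]
def masks(c):
    hsv=cv2.cvtColor(c["color"],cv2.COLOR_RGB2HSV);H,S,V=[hsv[...,i].astype(int) for i in range(3)]
    return H,S,V
def rect(p):
    r=cv2.minAreaRect((p*1000).astype(np.float32));b=cv2.boxPoints(r)
    e=[b[1]-b[0],b[2]-b[1]];L=[np.linalg.norm(x) for x in e];d=e[int(np.argmax(L))]
    a=np.degrees(np.arctan2(d[1],d[0]));a=(a+90)%180-90
    return np.round(r[0],1),np.round(sorted(L),1),round(float(a),2)
E
python3 - <<'E'
from h import *
c=dict(np.load("top0.npz"));P=pts(c);H,S,V=masks(c)
Z=P[...,2]
for nm,lo,hi,box in (("jig",.049,.062,(.35,.75,-.25,.25)),("tab",.035,.049,(.3,.75,-.5,-.22)),("tab",.035,.049,(.3,.75,.22,.5)),("knob",.07,.09,(.35,.75,-.25,.25))):
    m=(Z>lo)&(Z<hi)&(P[...,0]>box[0])&(P[...,0]<box[1])&(P[...,1]>box[2])&(P[...,1]<box[3])
    n,l,st,ce=cv2.connectedComponentsWithStats(m.astype(np.uint8),connectivity=4)
    for i in range(1,n):
        if st[i,4]>30:
            p=P[l==i];print(nm,st[i,4],rect(p[:,:2]),np.median(p[:,2]).round(4),np.median(c["color"][l==i],0))
# white board
m=(S<40)&(V>150)&(P[...,0]>.35)&(P[...,0]<.75)&(abs(P[...,1])<.25)&(Z<.03)
m=m.astype(np.uint8);n,l,st,ce=cv2.connectedComponentsWithStats(m);i=1+np.argmax(st[1:,4])
print("white",st[i],np.median(Z[l==i]),rect(cast(c,np.argwhere(l==i)[:,::-1],.012)[:,:2]),cv2.boxPoints(cv2.minAreaRect((cast(c,np.argwhere(l==i)[:,::-1],.012)[:,:2]*1000).astype(np.float32))))
# rectified view, 1 mm/px, plane z=.012: col=-(y), row=-(x)
for h,nm in ((.012,"r12"),):
    K=c["intrinsics"];X=np.array([[.75-r*.001/1,.3-q*.001,h] for r,q in ((0,0),(0,599),(449,0),(449,599))])
    C=X@c["R"].T+c["t"];uv=(C/C[:,2:])@K.T
    M=cv2.getPerspectiveTransform(uv[:,:2].astype(np.float32),np.float32([[0,0],[599,0],[0,449],[599,449]]))
    cv2.imwrite("pics/r12.png",cv2.warpPerspective(c["color"],M,(600,450),flags=cv2.INTER_CUBIC)[...,::-1])
E
```

```text
jig 70 (array([739.8, 175.8]), array([  4.5, 147.5], dtype=float32), -89.25) 0.0556 [79. 61. 42.]
jig 53 (array([ 740.9, -204.3]), array([ 3.5, 91.2], dtype=float32), -89.34) 0.0551 [89. 83. 75.]
jig 465 (array([605.4,  21.1]), array([ 40.7, 120. ], dtype=float32), -16.14) 0.0545 [169. 148.  85.]
jig 481 (array([582.9, 101.8]), array([ 41.6, 120.3], dtype=float32), -14.0) 0.0544 [171. 148.  83.]
jig 127 (array([ 611.5, -146. ]), array([29.1, 71.8], dtype=float32), -7.86) 0.0504 [139.  97.  67.]
jig 460 (array([565.4, -47.1]), array([ 38.5, 117.9], dtype=float32), 1.32) 0.0543 [172. 151.  89.]
tab 48 (array([ 741. , -317.5]), array([ 3., 77.], dtype=float32), 89.88) 0.0419 [79. 61. 41.]
tab 511 (array([ 522.6, -319.1]), array([ 43.7, 119.9], dtype=float32), 3.74) 0.0424 [170. 144.  77.]
tab 78 (array([ 311.2, -231.2]), array([24.4, 32.5], dtype=float32), 70.37) 0.0427 [112.   69.  126.5]
tab 50 (array([740. , 279.6]), array([ 3.7, 97.8], dtype=float32), 89.49) 0.0412 [79. 62. 43.]
tab 58 (array([711.4, 389.7]), array([22.9, 70.5], dtype=float32), -39.04) 0.042 [93.  78.5 57. ]
tab 600 (array([542.1, 360.5]), array([ 43.5, 150.6], dtype=float32), 7.86) 0.0421 [171. 168. 166.]
tab 249 (array([312.8, 331.8]), array([41.3, 75.2], dtype=float32), -48.97) 0.042 [55. 80. 45.]
knob 161 (array([740.3, 160.2]), array([  9.6, 178.8], dtype=float32), -87.34) 0.08 [78. 60. 42.]
knob 125 (array([ 740.9, -183.6]), array([  8.6, 130.6], dtype=float32), 87.39) 0.0822 [86. 74. 60.]
knob 127 (array([ 548. , -136.7]), array([32.6, 37. ], dtype=float32), -10.05) 0.0825 [161.  63.  56.]
white [ 212  172  112   41 2056] 0.01339652305233107 (array([518.3,  -0.9]), array([ 87.2, 329.3], dtype=float32), 82.27) [[ 453.00287 -158.22838]
 [ 539.3621  -169.958  ]
 [ 583.6806   156.33665]
 [ 497.32135  168.06627]]
```

View pics/r12.png

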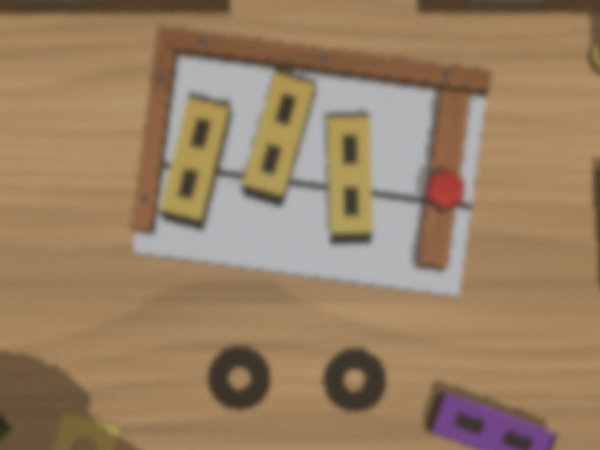

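```bash
cat >> h.py <<'E'
A0=np.radians(-7.75);C0=np.array([.5841,-.0099])
def jig(p,A=None,C=None):
    A=A0 if A is None else A;C=C0 if C is None else C
    d=np.asarray(p)[...,:2]-C;return np.stack([d[...,0]*np.cos(A)+d[...,1]*np.sin(A),-d[...,0]*np.sin(A)+d[...,1]*np.cos(A)],-1)
def world(j):
    j=np.asarray(j,float);return C0+np.stack([j[...,0]*np.cos(A0)-j[...,1]*np.sin(A0),j[...,0]*np.sin(A0)+j[...,1]*np.cos(A0)],-1)
def go(xy,z,yaw=None):
    """print shift in present tool axes, and yaw turn; yaw = heading of tool x, deg"""
    from scipy.spatial.transform import Rotation as Ro
    o=get_obs();R=Ro.from_quat(np.roll(o["tool_rot"],-1)).as_matrix();p=o["eef_pos"]
    h=np.degrees(np.arctan2(R[1,0],R[0,0]));d=np.array([*xy,z])-p
    print("t",round(o["t"],2),"pos",p.round(4),"yaw",h.round(2),"tilt",(R[:,1]+[0,0,1]).round(4),"F",o["contact_force"].round(1),"w",o["gripper_width"].round(3))
    s=f"target {np.round([*xy,z],4)} shift now {np.round(R.T@d*1000,1)}"
    if yaw is not None:
        a=np.radians(yaw);R2=np.array([[np.cos(a),0,-np.sin(a)],[np.sin(a),0,np.cos(a)],[0,-1,0]])
        R2[:,2]=np.cross(R2[:,0],R2[:,1])
        s+=f" turn about y {round((h-yaw+180)%360-180,2)} shift after turn {np.round(R2.T@d*1000,1)}"
    print(s)
E
python3 - <<'E'
from h import *
c=dict(np.load("top0.npz"));P=pts(c);Z=P[...,2];J=jig(P)*1000;x,y=J[...,0],J[...,1]
H,S,V=masks(c);c_=c["color"].astype(int)
br=(c_[...,0]-c_[...,2]>45)&(c_[...,0]<175)
def edges(m,v,u,nm):
    # per-slice extents
    a=[];
    for s in np.arange(u[m].min()+8,u[m].max()-8,8):
        k=m&(abs(u-s)<4)
        if k.sum()>3:a.append((s,v[k].min(),v[k].max()))
    a=np.array(a);print(nm,"n",len(a),"mean lo/hi",a[:,1:].mean(0).round(1),"mid",a[:,1:].mean().round(1),"slope deg",np.degrees(np.polyfit(a[:,0],a[:,1:].mean(1),1)[0]).round(2),"u",u[m].min().round(1),u[m].max().round(1))
edges((Z>.032)&(Z<.044)&(x>80)&(x<120)&(abs(y)<170),x,y,"batten 90..110")
edges((Z>.032)&(Z<.044)&(y>137)&(y<175)&(abs(x)<80),y,x,"fixed 145..165")
edges((Z>.044)&(Z<.0525)&(y<-105)&(y>-165)&(abs(x)<90)&(abs(x+20)>20),y,x,"endstop -149..-119")
k=(Z>.07)&(Z<.09)&(abs(x+20)<30)&(y<-100)&(y>-170);print("knob",x[k].mean(),y[k].mean(),(x[k].min()+x[k].max())/2,(y[k].min()+y[k].max())/2)
for p in ((.6054,.0211),(.5829,.1018),(.5654,-.0471),(.5226,-.3191)):print(jig(p))
go(world([-.02,-.133]),.15,-7.75)
E
```

```text
batten 90..110 n 40 mean lo/hi [ 90.4 110.3] mid 100.4 slope deg -0.3 u -164.3 165.3
fixed 145..165 n 18 mean lo/hi [145.8 164.5] mid 155.2 slope deg -0.22 u -79.7 79.6
endstop -149..-119 n 16 mean lo/hi [-144.8 -116.5] mid -130.6 slope deg -0.22 u -86.8 82.9
knob -20.13287996738539 -130.0228832219452 -18.724400634466715 -130.2752978991035
[0.01692506 0.03358917]
[-0.01625189  0.1105179 ]
[-0.01351274 -0.03938192]
[-0.01924235 -0.31466907]Traceback (most recent call last):
  File "<stdin>", line 17, in <module>
  File "h.py", line 31, in go
    print("t",round(o["t"],2),"pos",p.round(4),"yaw",h.round(2),"tilt",(R[:,1]+[0,0,1]).round(4),"F",o["contact_force"].round(1),"w",o["gripper_width"].round(3))
                                                                                                                                     ^^^^^^^^^^^^^^^^^^^^^^^^
AttributeError: 'float' object has no attribute 'round'
```

```bash
sed -i 's/o\["gripper_width"\].round(3)/round(float(o["gripper_width"]),3)/' h.py
python3 - <<'E'
from h import *
go(world([-.02,-.130]),.15,-7.75)
E
```

```text
t 0.1 pos [0.1752 0.6513 0.2304] yaw 74.95 tilt [-0.0003 -0.0017  0.    ] F [1.  0.7 0.7] w 0.999
target [ 0.5468 -0.136   0.15  ] shift now [-663.6   81.6 -563.3] turn about y 82.7 shift after turn [ 474.3   80.4 -730. ]
```

play_rows:
  increments:
    - [[0,0,-0.04],[0,6.9,0]]
    - [[0,0,-0.04],[0,6.9,0]]
    - [[0,0,-0.04],[0,6.9,0]]
    - [[0,0,-0.04],[0,6.9,0]]
    - [[0,0,-0.04],[0,6.9,0]]
    - [[0,0,-0.04],[0,6.9,0]]
    - [[0,0,-0.04],[0,6.9,0]]
    - [[0,0,-0.04],[0,6.9,0]]
    - [[0,0,-0.04],[0,6.9,0]]
    - [[0,0,-0.04],[0,6.9,0]]
    - [[0,0,-0.04],[0,6.9,0]]
    - [[0,0,-0.04],[0,6.9,0]]
  gripper: 0.06

```text
t: 1.1
eef_pos: [0.4406, 0.2984, 0.231]
tool_rot: [-0.705, 0.705, -0.051, 0.051]
contact_force: [0.7, -1.0, 0.8]
gripper_width: 0.699
```

play_rows:
  increments:
    - [[0.0165,0.004,-0.036],[0,0,0]]
    - [[0.0165,0.004,-0.036],[0,0,0]]
    - [[0.0165,0.004,-0.036],[0,0,0]]
    - [[0.0165,0.004,-0.036],[0,0,0]]
    - [[0.0165,0.004,-0.036],[0,0,0]]
    - [[0.0165,0.004,-0.036],[0,0,0]]
    - [[0.0165,0.004,-0.036],[0,0,0]]
    - [[0.0165,0.004,-0.036],[0,0,0]]
    - [[0.0165,0.004,-0.036],[0,0,0]]
    - [[0.0165,0.004,-0.036],[0,0,0]]
    - [[0.0165,0.004,-0.036],[0,0,0]]
    - [[0,0,0],[0,0,0]]

```text
t: 2.1
eef_pos: [0.5654, -0.126, 0.1871]
tool_rot: [-0.703, 0.707, -0.052, 0.053]
contact_force: [-0.2, -0.7, 1.2]
gripper_width: 0.7
```

Run:
```python
from h import *
go(world([-.02,-.130]),.053,-7.75)
c=read_camera("wrist");cv2.imwrite("pics/w1.png",c["color"][...,::-1]);print(c["intrinsics"],c["hand_eye"])
```

```text
t 2.1 pos [ 0.5654 -0.126   0.1871] yaw -8.47 tilt [ 0.0007 -0.0054  0.    ] F [-0.2 -0.7  1.2] w 0.7
target [ 0.5468 -0.136   0.053 ] shift now [-17.1 134.2 -11.9] turn about y -0.72 shift after turn [-17.1 134.1 -12.4]
[[297.31863964   0.         256.15591224]
 [  0.         297.31863964 189.31194056]
 [  0.           0.           1.        ]] [[ 9.99999453e-01 -8.66795742e-04 -5.85965738e-04 -4.65881635e-04]
 [ 3.32065261e-04 -2.68159346e-01  9.63374514e-01 -1.42189010e-01]
 [-9.92181116e-04 -9.63374182e-01 -2.68158911e-01  6.79794342e-02]
 [ 0.00000000e+00  0.00000000e+00  0.00000000e+00  1.00000000e+00]]
```

View pics/w1.png

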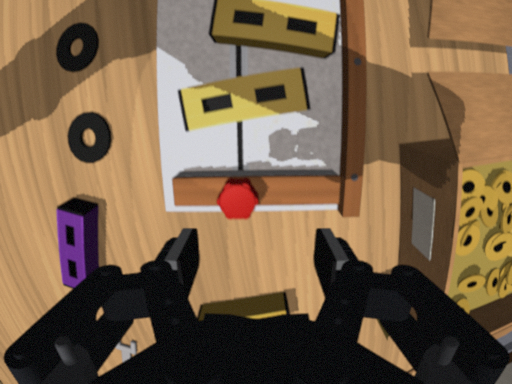

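```bash
cat >> h.py <<'E'
from scipy.spatial.transform import Rotation as Ro
def wrist():
    o=get_obs();c=read_camera("wrist");T=np.eye(4);T[:3,:3]=Ro.from_quat(np.roll(o["tool_rot"],-1)).as_matrix();T[:3,3]=o["eef_pos"]
    c["T"]=T@c["hand_eye"];return c
def wpts(c):
    K=c["intrinsics"];v,u=np.mgrid[:384,:512];x,y=(u-K[0,2])/K[0,0],(v-K[1,2])/K[1,1];r=np.hypot(x,y)+1e-9
    s=np.tan(r)/r;z=c["range_z"];P=np.stack([x*s*z,y*s*z,z],-1);return P@c["T"][:3,:3].T+c["T"][:3,3]
def wcast(c,uv,h):
    K=c["intrinsics"];q=(np.atleast_2d(uv)-K[:2,2])/K[0,0];r=np.linalg.norm(q,axis=1)[:,None]+1e-9
    d=np.c_[q/r*np.sin(r),np.cos(r)]@c["T"][:3,:3].T;o=c["T"][:3,3];return o+d*((h-o[2])/d[:,2])[:,None]
E
python3 - <<'E'
from h import *
c=wrist();H,S,V=masks(c);P=wpts(c)
m=((H<6)|(H>174))&(S>190)&(V>120);m[:150]=0
uv=np.argwhere(m)[:,::-1];print(m.sum(),uv.mean(0),np.percentile(P[m][:,2],[10,50,90]))
t=m&(P[...,2]>.076);p=P[t];print(jig(p.mean(0)),(jig(p).min(0)+jig(p).max(0))/2,jig(wcast(c,np.argwhere(t)[:,::-1].mean(0),.081)))
go(world([-.02,-.131]),.053,-7.75)
E
```

```text
1043 [238.32310642 204.87919463] [0.07943876 0.08097629 0.08196078]
[-0.02007642 -0.1288153 ] [-0.02002723 -0.09553447] [[-0.02016441 -0.12925084]]
t 2.2 pos [ 0.5649 -0.1186  0.1868] yaw -8.11 tilt [-0.0012 -0.0008  0.    ] F [-0.4  1.2  1.1] w 0.704
target [ 0.5466 -0.137   0.053 ] shift now [-15.4 133.8 -20.7] turn about y -0.36 shift after turn [-15.7 133.8 -20.7]
```

play_rows:
  increments:
    - [[-0.004,0.0134,-0.004],[0,0,0]]
    - [[-0.004,0.0134,-0.004],[0,0,0]]
    - [[-0.004,0.0134,-0.004],[0,0,0]]
    - [[-0.0035,0.0134,-0.004],[0,0,0]]
    - [[0,0.0134,-0.004],[0,0,0]]
    - [[0,0.0134,0],[0,0,0]]
    - [[0,0.0134,0],[0,0,0]]
    - [[0,0.0134,0],[0,0,0]]
    - [[0,0.0134,0],[0,0,0]]
    - [[0,0.0134,0],[0,0,0]]
    - [[0,0,0],[0,0,0]]
    - [[0,0,0],[0,0,0]]

```text
t: 3.2
eef_pos: [0.5469, -0.1329, 0.0528]
tool_rot: [0.706, -0.705, 0.049, -0.047]
contact_force: [-0.0, -0.5, -0.1]
gripper_width: 0.704
```

Run:
```python
from h import *
go(world([-.02,-.130]),.053,-7.75)
```

```text
t 3.2 pos [ 0.5469 -0.1329  0.0528] yaw -7.78 tilt [-0.0016  0.0006  0.    ] F [-0.  -0.5 -0.1] w 0.704
target [ 0.5468 -0.136   0.053 ] shift now [ 0.3 -0.2 -3.1] turn about y -0.03 shift after turn [ 0.3 -0.2 -3.1]
```

play_rows:
  increments:
    - [[0,0,-0.003],[0,0,0]]
    - [[0,0,0],[0,0,0]]
    - [[0,0,0],[0,0,0]]
    - [[0,0,0],[0,0,0]]
    - [[0,0,0],[0,0,0]]
    - [[0,0,0],[0,0,0]]
  gripper: 0.02
  grip_force: 60

```text
t: 3.7
eef_pos: [0.547, -0.1375, 0.0544]
tool_rot: [0.706, -0.705, 0.048, -0.049]
contact_force: [-2.5, -0.0, 4.9]
gripper_width: 0.381
```

play_rows:
  increments:
    - [[0,0,0.007],[0,0,0]]
    - [[0,0,0.007],[0,0,0]]
    - [[0,0,0.007],[0,0,0]]
    - [[0,0,0.007],[0,0,0]]
    - [[0,0,0.007],[0,0,0]]
    - [[0,0,0.007],[0,0,0]]
    - [[0,0,0.007],[0,0,0]]
    - [[0,0,0.007],[0,0,0]]
    - [[0,0,0.007],[0,0,0]]
    - [[0,0,0.007],[0,0,0]]

```text
t: 4.53
eef_pos: [0.5565, -0.0685, 0.0544]
tool_rot: [-0.705, 0.706, -0.049, 0.049]
contact_force: [-4.4, -4.1, 9.8]
gripper_width: 0.377
```

play_rows:
  increments:
    - [[0,0,0.0063],[0,0,0]]
    - [[0,0,0.0063],[0,0,0]]
    - [[0,0,0.0063],[0,0,0]]
    - [[0,0,0.0063],[0,0,0]]
    - [[0,0,0.0063],[0,0,0]]
    - [[0,0,0.0063],[0,0,0]]
    - [[0,0,0],[0,0,0]]

```text
t: 5.12
eef_pos: [0.5618, -0.0294, 0.0544]
tool_rot: [0.706, -0.705, 0.048, -0.048]
contact_force: [-4.5, 0.7, 9.5]
gripper_width: 0.386
```

```bash
cat >> h.py <<'E'
def chans(c,P,lo=.0495,hi=.06):
    J=jig(P);m=(P[...,2]>lo)&(P[...,2]<hi)&(abs(J[...,0])<.115)&(abs(J[...,1])<.16)
    H,S,V=masks(c);m&=~(((H<8)|(H>172))&(S>120))
    y=m&(H>17)&(H<35)&(S>80)
    n,l,st,ce=cv2.connectedComponentsWithStats(m.astype(np.uint8),connectivity=4)
    for i in range(1,n):
        if st[i,4]>100 and y[l==i].mean()>.3: print("chan",st[i,4],rect(J[l==i]))
E
python3 - <<'E'
from h import *
go(world([-.02,-.130]),.053,-7.75);print(jig(get_obs()["eef_pos"]))
c=wrist();chans(c,wpts(c));cv2.imwrite("pics/w2.png",c["color"][...,::-1])
c=read_camera("top");chans(c,pts(c))
E
```

```text
t 5.12 pos [ 0.5618 -0.0294  0.0544] yaw -7.84 tilt [0.0002 0.0006 0.    ] F [-4.5  0.7  9.5] w 0.386
target [ 0.5468 -0.136   0.053 ] shift now [  -0.4    1.3 -107.7] turn about y -0.09 shift after turn [  -0.5    1.4 -107.7]
[-0.01945007 -0.02230687]
chan 5810 (array([-18.4,  94.4]), array([ 23.4, 120.9], dtype=float32), 0.1)
chan 30380 (array([ 1.3, 33.1]), array([ 82.6, 147.8], dtype=float32), -0.13)
chan 344 (array([-17. , 112.4]), array([ 41. , 120.3], dtype=float32), -8.33)
```

View pics/w2.png

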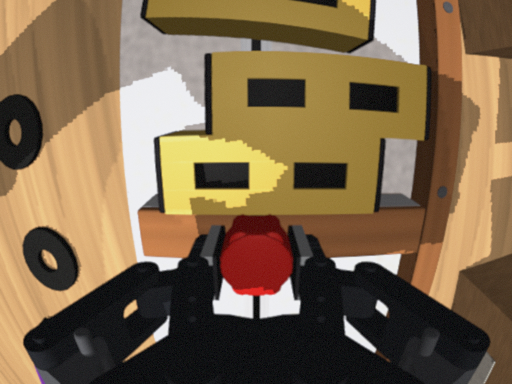

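play_rows:
  increments:
    - [[0,0,-0.01],[0,0,0]]
    - [[0,0,-0.012],[0,0,0]]
    - [[0,0,-0.012],[0,0,0]]
    - [[0,0,-0.012],[0,0,0]]
    - [[0,0,-0.012],[0,0,0]]
    - [[0,0,-0.012],[0,0,0]]
    - [[0,0,-0.012],[0,0,0]]
    - [[0,0,-0.012],[0,0,0]]
    - [[0,0,-0.012],[0,0,0]]
    - [[0,0,-0.004],[0,0,0]]
    - [[0,0,0],[0,0,0]]

```text
t: 6.13
eef_pos: [0.5467, -0.1399, 0.0544]
tool_rot: [0.706, -0.705, 0.049, -0.049]
contact_force: [-3.0, -2.3, 9.0]
gripper_width: 0.376
```

play_rows:
  increments:
    - [[0,0,0],[0,0,0]]
    - [[0,0,0],[0,0,0]]
    - [[0,0,0],[0,0,0]]
    - [[0,-0.02,0],[0,0,0]]
    - [[0,-0.02,0],[0,0,0]]
    - [[0,-0.03,0],[0,0,0]]
    - [[0,-0.03,0],[0,0,0]]
    - [[0,0,0],[0,0,0]]
  gripper: 0.075

```text
t: 6.8
eef_pos: [0.5501, -0.1399, 0.1585]
tool_rot: [-0.705, 0.705, -0.045, 0.052]
contact_force: [0.5, 0.3, -0.3]
gripper_width: 0.881
```

Run:
```python
from h import *
go([.5226,-.3191],.15,-86.3)
c=read_camera("top");P=pts(c);Z=P[...,2];x,y=P[...,0],P[...,1]
H,S,V=masks(c);m=(Z>.035)&(Z<.049)&(abs(x-.52)<.09)&(abs(y+.32)<.05)
print(m.sum(),rect(P[m][:,:2]));chans(c,P)
J=jig(P);k=(Z>.07)&(Z<.09)&(abs(J[...,0]+.02)<.03)&(J[...,1]<-.1);print("knob",J[k].mean(0))
```

```text
t 6.8 pos [ 0.5501 -0.1399  0.1585] yaw -7.86 tilt [ 0.0087 -0.0007  0.    ] F [ 0.5  0.3 -0.3] w 0.881
target [ 0.5226 -0.3191  0.15  ] shift now [  -2.9    8.4 -181.3] turn about y 78.44 shift after turn [177.1   8.5 -39.1]
503 (array([ 522.9, -319.3]), array([ 42.4, 120.3], dtype=float32), 3.64)
chan 931 (array([ 2.1, 34.3]), array([ 82.3, 147.1], dtype=float32), -0.01)
chan 473 (array([-16.8, 110.7]), array([ 41.6, 120.1], dtype=float32), -6.7)
knob [nan nan]<stdin>:6: RuntimeWarning: Mean of empty slice.
  ret = um.true_divide(
```

play_rows:
  increments:
    - [[-0.0006,0,-0.036],[0,0,0]]
    - [[-0.0006,0,-0.036],[0,0,0]]
    - [[-0.0006,0,-0.036],[0,0,0]]
    - [[-0.0006,0,-0.036],[0,0,0]]
    - [[-0.0006,0,-0.0373],[0,0,0]]
    - [[0,0,0],[0,7.13,0]]
    - [[0,0,0],[0,7.13,0]]
    - [[0,0,0],[0,7.13,0]]
    - [[0,0.01,0],[0,7.13,0]]
    - [[0,0.01,0],[0,7.13,0]]
    - [[0,0.01,0],[0,7.13,0]]
    - [[0,0.01,0],[0,7.13,0]]
    - [[0,0.01,0],[0,7.13,0]]
    - [[0,0.01,0],[0,7.13,0]]
    - [[0,0.01,0],[0,7.13,0]]
    - [[0,0,0],[0,7.13,0]]
    - [[0,0,0],[0,0,0]]
    - [[0,0,0],[0,0,0]]

```text
t: 8.35
eef_pos: [0.5186, -0.3179, 0.0822]
tool_rot: [-0.516, 0.517, -0.483, 0.482]
contact_force: [-0.0, -0.3, -0.4]
gripper_width: 0.879
```

Run:
```python
from h import *
go([.5229,-.3195],.012,-86.3)
```

```text
t 8.35 pos [ 0.5186 -0.3179  0.0822] yaw -86.05 tilt [-0.0019 -0.0001  0.    ] F [-0.  -0.3 -0.4] w 0.879
target [ 0.5229 -0.3195  0.012 ] shift now [ 1.9 70.2  4.3] turn about y 0.25 shift after turn [ 1.9 70.2  4.2]
```

play_rows:
  increments:
    - [[0.002,0.014,0.004],[0,0.25,0]]
    - [[0,0.014,0],[0,0,0]]
    - [[0,0.014,0],[0,0,0]]
    - [[0,0.014,0],[0,0,0]]
    - [[0,0.014,0],[0,0,0]]
    - [[0,0,0],[0,0,0]]
    - [[0,0,0],[0,0,0]]

```text
t: 8.93
eef_pos: [0.5222, -0.32, 0.0121]
tool_rot: [-0.515, 0.515, -0.485, 0.484]
contact_force: [0.2, -0.3, -0.3]
gripper_width: 0.881
```

play_rows:
  increments:
    - [[0,0,0],[0,0,0]]
    - [[0,0,0],[0,0,0]]
    - [[0,0,0],[0,0,0]]
    - [[0,0,0],[0,0,0]]
    - [[0,0,0],[0,0,0]]
    - [[0,0,0],[0,0,0]]
  gripper: 0.03
  grip_force: 60

```text
t: 9.43
eef_pos: [0.5237, -0.3206, 0.0142]
tool_rot: [0.515, -0.515, 0.484, -0.485]
contact_force: [-0.0, -0.4, 6.6]
gripper_width: 0.469
```

play_rows:
  increments:
    - [[0,-0.02,0],[0,0,0]]
    - [[0,-0.025,0],[0,0,0]]
    - [[0,-0.025,0],[0,0,0]]
    - [[0,-0.025,0],[0,0,0]]
    - [[0,0,0],[0,0,0]]

```text
t: 9.85
eef_pos: [0.5247, -0.3218, 0.1124]
tool_rot: [0.515, -0.514, 0.483, -0.487]
contact_force: [0.6, -1.7, -2.4]
gripper_width: 0.47
```

Run:
```python
from h import *
go(world([.026,-.06]),.1,-97.75)
c=wrist();cv2.imwrite("pics/w3.png",c["color"][...,::-1])
```

```text
t 9.85 pos [ 0.5247 -0.3218  0.1124] yaw -86.56 tilt [ 0.0053 -0.0028  0.    ] F [ 0.6 -1.7 -2.4] w 0.47
target [ 0.6018 -0.0729  0.1   ] shift now [-243.9   12.1   91.8] turn about y 11.19 shift after turn [-257.    12.4   42.8]
```

View pics/w3.png

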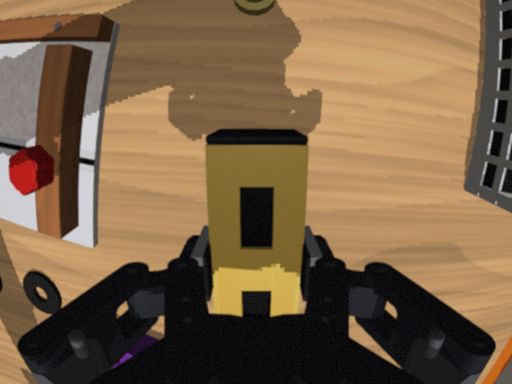

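play_rows:
  increments:
    - [[0,-0.005,0],[0,5.6,0]]
    - [[0,0,0],[0,5.6,0]]
    - [[-0.02,0,0.004],[0,0,0]]
    - [[-0.032,0,0.0055],[0,0,0]]
    - [[-0.035,0,0.0055],[0,0,0]]
    - [[-0.035,0,0.0055],[0,0,0]]
    - [[-0.035,0,0.0055],[0,0,0]]
    - [[-0.035,0,0.0055],[0,0,0]]
    - [[-0.035,0,0.0055],[0,0,0]]
    - [[-0.02,0,0.004],[0,0,0]]
    - [[-0.01,0,0.002],[0,0,0]]
    - [[0,0,0],[0,0,0]]
    - [[0,0,0],[0,0,0]]

```text
t: 10.98
eef_pos: [0.5993, -0.0719, 0.1124]
tool_rot: [0.464, -0.466, 0.533, -0.532]
contact_force: [-0.6, -1.0, -4.0]
gripper_width: 0.471
```

Run:
```python
from h import *
go(world([.026,-.06]),.027,-97.75)
c=wrist();P=wpts(c);H,S,V=masks(c);J=jig(P);Z=P[...,2]
print("held top z",np.median(Z[150:230,220:290]))
m=(Z>.1)&(Z<.2)&(abs(J[...,0]-.06)<.06)&(abs(J[...,1]+.06)<.03)
p=J[m];print(m.sum(),p.min(0),p.max(0),Z[m].mean(),rect(p))
```

```text
t 10.98 pos [ 0.5993 -0.0719  0.1124] yaw -97.73 tilt [-0.0017 -0.0009  0.    ] F [-0.6 -1.  -4. ] w 0.471
target [ 0.6018 -0.0729  0.027 ] shift now [ 0.5 85.4  2.7] turn about y 0.02 shift after turn [ 0.6 85.4  2.6]
held top z 0.13832569253377458
26614 [ 4.18957715e-06 -8.99917148e-02] [ 0.08096481 -0.03000532] 0.15279647257838472 (array([ 40.5, -60. ]), array([60., 81.], dtype=float32), -0.08)
```

play_rows:
  increments:
    - [[0,0.012,0.0025],[0,0,0]]
    - [[0,0.014,0],[0,0,0]]
    - [[0,0.014,0],[0,0,0]]
    - [[0,0.014,0],[0,0,0]]
    - [[0,0.012,0],[0,0,0]]
    - [[0,0.009,0],[0,0,0]]
    - [[0,0.006,0],[0,0,0]]
    - [[0,0.0035,0],[0,0,0]]
    - [[0,0,0],[0,0,0]]
    - [[0,0,0],[0,0,0]]

```text
t: 11.87
eef_pos: [0.603, -0.0717, 0.029]
tool_rot: [-0.465, 0.465, -0.532, 0.533]
contact_force: [0.6, 0.4, -3.4]
gripper_width: 0.464
```

play_rows:
  increments:
    - [[0,0.002,0],[0,0,0]]
    - [[0,0,0],[0,0,0]]

```text
t: 12.03
eef_pos: [0.6031, -0.0715, 0.0271]
tool_rot: [-0.465, 0.465, -0.532, 0.533]
contact_force: [-0.4, 0.8, -4.1]
gripper_width: 0.468
```

play_rows:
  increments:
    - [[0,0,0],[0,0,0]]
    - [[0,0,0],[0,0,0]]
    - [[0,0,0],[0,0,0]]
    - [[0,-0.01,0],[0,0,0]]
    - [[0,-0.02,0],[0,0,0]]
    - [[0,-0.025,0],[0,0,0]]
    - [[0,-0.025,0],[0,0,0]]
    - [[0,-0.02,0],[0,0,0]]
  gripper: 0.06

```text
t: 12.7
eef_pos: [0.6032, -0.0721, 0.1294]
tool_rot: [-0.465, 0.465, -0.532, 0.533]
contact_force: [0.7, 0.4, 0.1]
gripper_width: 0.702
```

play_rows:
  increments:
    - [[0.026,0,0.003],[0,0,0]]
    - [[0.026,0,0.003],[0,0,0]]
    - [[0.026,0,0.003],[0,0,0]]
    - [[0.026,0,0.003],[0,0,0]]
    - [[0.026,0,0],[0,0,0]]
    - [[0.01,0,0],[0,0,0]]
    - [[0,0,0],[0,0,0]]
    - [[0,0,0],[0,0,0]]
  gripper: 0.0

```text
t: 13.37
eef_pos: [0.5959, -0.2115, 0.1271]
tool_rot: [0.465, -0.465, 0.533, -0.533]
contact_force: [-0.1, 0.1, 0.4]
gripper_width: -0.001
```

Run:
```python
from h import *
go(world([.04,-.195]),.035,-97.75)
c=wrist();cv2.imwrite("pics/w4.png",c["color"][...,::-1]);chans(c,wpts(c))
c=read_camera("top");chans(c,pts(c))
```

```text
t 13.37 pos [ 0.5959 -0.2115  0.1271] yaw -97.78 tilt [0.0003 0.0008 0.    ] F [-0.1  0.1  0.4] w -0.001
target [ 0.5974 -0.2085  0.035 ] shift now [-3.1 92.1  1.1] turn about y -0.03 shift after turn [-3.2 92.1  1.1]
chan 4436 (array([ 24.5, -58.1]), array([ 43.2, 119.7], dtype=float32), -0.42)
chan 4870 (array([ 1.8, 33.2]), array([ 84.9, 147.2], dtype=float32), 0.67)
chan 337 (array([-47.5,  93.9]), array([23. , 71.2], dtype=float32), -25.39)
chan 258 (array([50.8, 42.6]), array([58.1, 77.9], dtype=float32), -76.45)
chan 289 (array([ -0.4, 109.5]), array([41.3, 86.7], dtype=float32), -7.22)
```

View pics/w4.png

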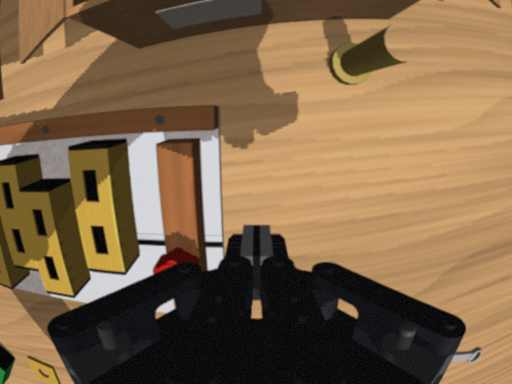

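play_rows:
  increments:
    - [[0,0.02,0],[0,0,0]]
    - [[0,0.02,0],[0,0,0]]
    - [[0,0.02,0],[0,0,0]]
    - [[0,0.02,0],[0,0,0]]
    - [[0,0.012,0],[0,0,0]]
    - [[-0.014,0,0],[0,0,0]]
    - [[-0.008,0,0],[0,0,0]]
    - [[-0.008,0,0],[0,0,0]]
    - [[-0.008,0,0],[0,0,0]]
    - [[-0.008,0,0],[0,0,0]]
    - [[-0.008,0,0],[0,0,0]]
    - [[-0.008,0,0],[0,0,0]]
    - [[-0.008,0,0],[0,0,0]]
    - [[-0.008,0,0],[0,0,0]]

```text
t: 14.63
eef_pos: [0.6068, -0.1345, 0.0354]
tool_rot: [-0.465, 0.465, -0.532, 0.533]
contact_force: [-0.2, -4.2, 2.8]
gripper_width: -0.002
```

Run:
```python
from h import *
go(world([.04,-.072]),.035,-97.75);print(jig(get_obs()["eef_pos"]))
```

```text
t 14.63 pos [ 0.6068 -0.1345  0.0354] yaw -97.76 tilt [ 0.0011 -0.0008  0.    ] F [-0.2 -4.2  2.8] w -0.002
target [ 0.614  -0.0866  0.035 ] shift now [-48.4   0.3   0.7] turn about y -0.01 shift after turn [-48.4   0.4   0.7]
[ 0.03926829 -0.12042664]
```

play_rows:
  increments:
    - [[-0.0075,0,0],[0,0,0]]
    - [[-0.0075,0,0],[0,0,0]]
    - [[-0.0075,0,0],[0,0,0]]
    - [[-0.0075,0,0],[0,0,0]]
    - [[-0.0075,0,0],[0,0,0]]
    - [[-0.0075,0,0],[0,0,0]]
    - [[0,0,0],[0,0,0]]

```text
t: 15.22
eef_pos: [0.6125, -0.0882, 0.0345]
tool_rot: [0.466, -0.466, 0.533, -0.532]
contact_force: [0.8, -3.1, 0.6]
gripper_width: 0.0
```

Run:
```python
from h import *
go(world([.04,-.072]),.035,-97.75);print(jig(get_obs()["eef_pos"]))
c=wrist();cv2.imwrite("pics/w5.png",c["color"][...,::-1]);P=wpts(c);chans(c,P)
J=jig(P)*1000;Z=P[...,2]
for x0 in (-60,-40,0,20,60):
    k=(abs(J[...,0]-x0)<2)&(abs(J[...,1])<160)
    for lo,hi,nm in ((.044,.0495,"stop"),(.0505,.058,"chan"),(.033,.042,"fix")):
        q=np.sort(J[...,1][k&(Z>lo)&(Z<hi)]);print(x0,nm,(q[[0,-1]].round(1),len(q)) if len(q) else None)
```

```text
t 15.22 pos [ 0.6125 -0.0882  0.0345] yaw -97.65 tilt [-0.0006  0.0008  0.    ] F [ 0.8 -3.1  0.6] w 0.0
target [ 0.614  -0.0866  0.035 ] shift now [-1.7 -0.5  1.3] turn about y 0.1 shift after turn [-1.7 -0.5  1.3]
[ 0.03867355 -0.07374863]
chan 17774 (array([17.9, 63.6]), array([104.8, 228.2], dtype=float32), -48.7)
chan 192 (array([  4.6, -23.7]), array([ 6. , 18.4], dtype=float32), -55.19)
-60 stop (array([92. , 93.8]), 16)
-60 chan (array([ 92.2, 133.8]), 110)
-60 fix (array([ 91.8, 132.6]), 31)
-40 stop None
-40 chan (array([ 74.6, 133. ]), 137)
-40 fix (array([127.2, 132.7]), 4)
0 stop (array([39.4, 39.4]), 1)
0 chan (array([-24.6, 107.1]), 339)
0 fix (array([33.8, 46.1]), 74)
20 stop None
20 chan (array([-10.8,  99.6]), 647)
20 fix (array([33.9, 90. ]), 42)
60 stop (array([-60.2,  53.4]), 549)
60 chan (array([-30.3,  80.9]), 642)
60 fix (array([-60.2,  52.7]), 116)
```

View pics/w5.png

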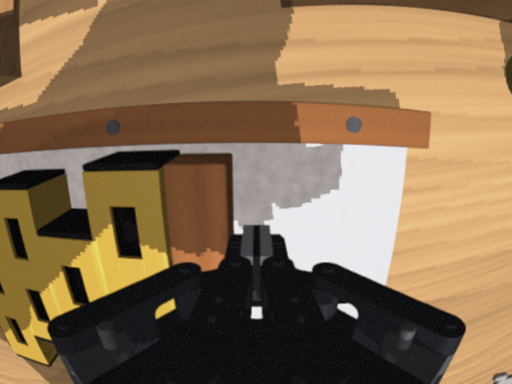

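play_rows:
  increments:
    - [[-0.003,0,0],[0,0,0]]
    - [[-0.003,0,0],[0,0,0]]
    - [[0,0,0],[0,0,0]]
    - [[0.006,0,0],[0,0,0]]
    - [[0,-0.04,0],[0,0,0]]
    - [[0,-0.04,0],[0,0,0]]
    - [[0,-0.04,0],[0,0,0]]
    - [[0,0,-0.04],[0,0,0]]
    - [[0,0,-0.04],[0,0,0]]
    - [[0,0,-0.04],[0,0,0]]
    - [[0,0,-0.02],[0,0,0]]
    - [[0,0,0],[0,0,0]]
    - [[0,0,0],[0,0,0]]

```text
t: 16.35
eef_pos: [0.4725, -0.0698, 0.1546]
tool_rot: [0.466, -0.465, 0.534, -0.531]
contact_force: [1.0, 0.6, -0.4]
gripper_width: -0.002
```

```bash
cat >> h.py <<'E'
def ends(c,P):
    """near/far ends (jig x, mm) of the tops at sampled y, and y of joints along x"""
    J=jig(P)*1000;Z=P[...,2];m=(Z>.0505)&(Z<.058)&(J[...,0]<95)&(J[...,0]>-110)
    for y0 in range(136,-36,-8):
        q=np.sort(J[...,0][m&(abs(J[...,1]-y0)<1.5)])
        if len(q)>3:print(y0,q[[0,-1]].round(1),end="; ")
    s=(Z>.0435)&(Z<.0495)&(J[...,1]<0)&(J[...,0]<75)&(J[...,0]>-85)&(J[...,1]>-160)
    print("\nstop y",np.percentile(J[...,1][s],[1,99]).round(1) if s.sum()>20 else None)
    for x0 in (-20,0,20,40):
        q=J[...,1][m&(abs(J[...,0]-x0)<2)];print(x0,np.percentile(q,[0,100]).round(1) if len(q) else None)
E
python3 - <<'E'
from h import *
go(world([-.12,.0835]),.025,-97.75);print(jig(get_obs()["eef_pos"]))
c=read_camera("top");chans(c,pts(c));ends(c,pts(c))
c=wrist();P=wpts(c);chans(c,P);ends(c,P);cv2.imwrite("pics/w6.png",c["color"][...,::-1])
E
```

```text
t 16.35 pos [ 0.4725 -0.0698  0.1546] yaw -97.7 tilt [-0.0011  0.0031  0.    ] F [ 1.   0.6 -0.4] w -0.002
target [0.4765 0.089  0.025 ] shift now [-157.5  130.   -17.2] turn about y 0.05 shift after turn [-157.9  129.6  -17.5]
[-0.1024843 -0.0743627]
chan 1726 (array([ 4.1, 50.8]), array([151.7, 188. ], dtype=float32), -83.71)
136 [-77.5  42. ]; 128 [-75.8  40.3]; 120 [-75.   40.7]; 112 [-77.   42.2]; 104 [-76.2  40.3]; 96 [-58.7  73.4]; 88 [-42.   73.4]; 80 [-43.6  75.5]; 72 [-43.8  74. ]; 64 [-44.4  75.1]; 56 [-63.8  72.8]; 48 [-69.2  46.8]; 40 [-71.2  47.4]; 32 [-69.4  46.7]; 24 [-55.8  47.6]; 16 [-45.8  74.2]; 8 [-26.9  84.7]; 0 [14.6 81.7]; -8 [16.  83.2]; -16 [16.7 84.5]; -24 [33.9 83.1]; -32 [50.7 78.8]; 
stop y [-44.2  -0.3]
-20 [  5.7 734.4]
0 [  3.3 630.2]
20 [-14.6 417.3]
40 [-23.3 435.3]
chan 16246 (array([-2.4, 55.7]), array([154. , 165.5], dtype=float32), 89.15)
136 [-77.8  40.9]; 128 [-78.   41.5]; 120 [-78.3  40.9]; 112 [-78.5  41.2]; 104 [-77.8  40.8]; 96 [-76.7  74.4]; 88 [-44.9  74.2]; 80 [-44.5  74.7]; 72 [-45.  74.]; 64 [-44.7  74.7]; 56 [-68.1  73.8]; 48 [-71.6  47.1]; 40 [-72.3  46.9]; 32 [-72.5  46.5]; 24 [-72.8  47. ]; 16 [-71.9  47.2]; 8 [-35.   66.3]; 0 [-35.4  64.9]; -8 [-35.7  64. ]; -16 [-35.3  63.4]; -24 [-35.5  62.6]; 
stop y [-56.5 -26.6]
-20 [-19.  136.9]
0 [-26.8 136.9]
20 [-27.3 137.1]
40 [-26.9 136.7]
```

View pics/w6.png

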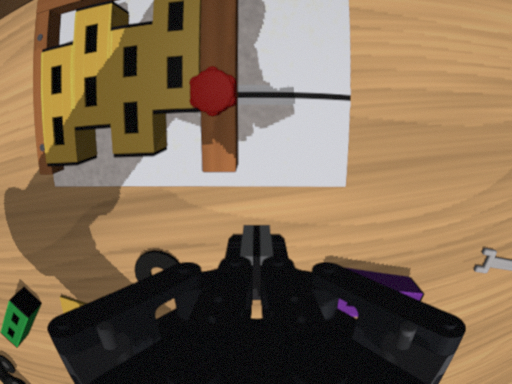

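play_rows:
  increments:
    - [[-0.03,0,-0.008],[0,0,0]]
    - [[-0.035,0,0],[0,0,0]]
    - [[-0.035,0,0],[0,0,0]]
    - [[-0.035,0,0],[0,0,0]]
    - [[-0.0145,0.01,0],[0,0,0]]
    - [[0,0.025,0],[0,0,0]]
    - [[0,0.03,0],[0,0,0]]
    - [[0,0.03,0],[0,0,0]]
    - [[0,0.023,0],[0,0,0]]
    - [[0,0,0],[0,0,0]]
    - [[0,0,0],[0,0,0]]
  gripper: 0.068

```text
t: 17.37
eef_pos: [0.4862, 0.0776, 0.0362]
tool_rot: [0.464, -0.466, 0.533, -0.533]
contact_force: [0.2, -0.6, -0.1]
gripper_width: 0.797
```

Run:
```python
from h import *
go(world([-.041,.0752]),.037,-97.75);print(jig(get_obs()["eef_pos"]))
```

```text
t 17.37 pos [0.4862 0.0776 0.0362] yaw -97.77 tilt [-0.0017 -0.001   0.    ] F [ 0.2 -0.6 -0.1] w 0.797
target [0.5536 0.0701 0.037 ] shift now [-1.8 -0.9 67.8] turn about y -0.02 shift after turn [-1.7 -0.8 67.8]
[-0.1087906   0.07345362]
```

Push in steps: 60 mm first, then check.

play_rows:
  increments:
    - [[-0.002,0,0.012],[0,0,0]]
    - [[0,0,0.007],[0,0,0]]
    - [[0,0,0.007],[0,0,0]]
    - [[0,0,0.007],[0,0,0]]
    - [[0,0,0.007],[0,0,0]]
    - [[0,0,0.007],[0,0,0]]
    - [[0,0,0.007],[0,0,0]]
    - [[0,0,0.006],[0,0,0]]
    - [[0,0,0],[0,0,0]]
    - [[0,0,0],[0,0,0]]

```text
t: 18.2
eef_pos: [0.5465, 0.0716, 0.0369]
tool_rot: [-0.465, 0.465, -0.532, 0.533]
contact_force: [-0.7, -0.1, 0.3]
gripper_width: 0.797
```

```bash
cat >> h.py <<'E'
def far(c,P):
    J=jig(P)*1000;Z=P[...,2];m=(Z>.0505)&(Z<.058)&(J[...,0]<95)&(J[...,0]>-110)
    print("far ends",{y0:float(J[...,0][m&(abs(J[...,1]-y0)<2.5)].max(initial=-999).round(1)) for y0 in (130,117,104,88,75,62,46,34,22,5,-6,-18)})
    b=(Z>.033)&(Z<.042)&(J[...,0]>80)&(J[...,0]<112);print("batten near edge",{y0:float(J[...,0][b&(abs(J[...,1]-y0)<3)].min(initial=999).round(1)) for y0 in (-60,-30,30,70,110,130)})
E
python3 - <<'E'
from h import *
print(jig(get_obs()["eef_pos"]))
c=wrist();P=wpts(c);far(c,P)
E
```

```text
[-0.0482305   0.07569788]
far ends {130: 73.2, 117: 71.1, 104: 69.5, 88: 68.2, 75: 67.9, 62: 68.5, 46: 69.5, 34: 71.0, 22: 72.6, 5: 76.3, -6: 79.3, -18: 82.4}
batten near edge {-60: 89.0, -30: 999.0, 30: 999.0, 70: 999.0, 110: 999.0, 130: 999.0}
```

play_rows:
  increments:
    - [[0,0,0.004],[0,0,0]]
    - [[0,0,0.003],[0,0,0]]
    - [[0,0,0],[0,0,0]]
    - [[0,0,0],[0,0,0]]

```text
t: 18.58
eef_pos: [0.5528, 0.0709, 0.0368]
tool_rot: [-0.465, 0.465, -0.532, 0.533]
contact_force: [-0.6, 0.3, -0.4]
gripper_width: 0.793
```

Run:
```python
from h import *
print(jig(get_obs()["eef_pos"]))
c=read_camera("top");P=pts(c);far(c,P);c=wrist();ends(c,wpts(c))
```

```text
[-0.04195444  0.07583908]
far ends {130: -999.0, 117: -999.0, 104: -999.0, 88: -999.0, 75: -999.0, 62: -999.0, 46: 86.9, 34: 88.4, 22: 88.2, 5: 84.8, -6: 82.9, -18: 85.3}
batten near edge {-60: 91.1, -30: 89.8, 30: 95.7, 70: 90.7, 110: 107.9, 130: 999.0}
136 [-31.7  80.1]; 128 [-31.7  78.5]; 120 [-36.   77.3]; 112 [-46.7  76.3]; 104 [-31.1  75.6]; 96 [-44.5  73.9]; 88 [-44.8  74.7]; 80 [-44.2  74.3]; 72 [-44.7  74.2]; 64 [-44.8  74.5]; 56 [-44.8  74.5]; 48 [-31.2  75.7]; 40 [-32.2  76.1]; 32 [-35.9  77.6]; 24 [-31.3  78.9]; 16 [-33.7  80.3]; 8 [-36.   81.9]; 0 [-35.8  83.5]; -8 [-35.2  84.3]; -16 [-35.6  84.2]; -24 [-35.3  84.1]; -32 [-8.3 -5.7]; 
stop y [-55.7 -26.3]
-20 [-27.2 138. ]
0 [-41.7 138.7]
20 [-26.9 139.4]
40 [-26.9 140. ]
```

play_rows:
  increments:
    - [[0,0,0.0015],[0,0,0]]
    - [[0,0,0.0015],[0,0,0]]
    - [[0,0,0],[0,0,0]]
    - [[0,0,0],[0,0,0]]

```text
t: 19.02
eef_pos: [0.554, 0.0709, 0.0364]
tool_rot: [0.465, -0.466, 0.533, -0.532]
contact_force: [-4.2, 0.6, 1.3]
gripper_width: 0.8
```

play_rows:
  increments:
    - [[0,0,0.0015],[0,0,0]]
    - [[0,0,0.0015],[0,0,0]]
    - [[0,0,0],[0,0,0]]
    - [[0,0,0],[0,0,0]]

```text
t: 19.35
eef_pos: [0.5542, 0.071, 0.0358]
tool_rot: [0.464, -0.467, 0.535, -0.53]
contact_force: [-11.5, 1.7, 5.6]
gripper_width: 0.795
```

Run:
```python
from h import *
print(jig(get_obs()["eef_pos"]))
c=wrist();ends(c,wpts(c))
```

```text
[-0.04055255  0.07610266]
136 [-30.6  81.1]; 128 [-30.4  79.2]; 120 [-34.5  78. ]; 112 [-52.4  77.2]; 104 [-29.2  76.3]; 96 [-44.6  74.6]; 88 [-45.   74.6]; 80 [-44.9  74.7]; 72 [-44.7  74.8]; 64 [-44.4  74.3]; 56 [-44.7  75.5]; 48 [-29.9  76.2]; 40 [-30.5  77.2]; 32 [-34.4  78.5]; 24 [-29.8  79.6]; 16 [-34.7  81.2]; 8 [-35.2  82.4]; 0 [-35.8  84. ]; -8 [-35.3  84.3]; -16 [-35.5  84.3]; -24 [-35.4  84.1]; -32 [-7.9 -5.9]; 
stop y [-55.9 -26.4]
-20 [-26.8 138.1]
0 [-41.2 138.6]
20 [-27.2 139.2]
40 [-27.3 140. ]
```

play_rows:
  increments:
    - [[0,0,-0.018],[0,0,0]]
    - [[0,-0.004,-0.018],[0,0,0]]
    - [[0.02,0,0],[0,0,0]]
    - [[0.0215,0,0],[0,0,0]]
    - [[0,0,0],[0,0,0]]
    - [[0,0,0.007],[0,0,0]]
    - [[0,0,0.007],[0,0,0]]
    - [[0,0,0.007],[0,0,0]]
    - [[0,0,0.006],[0,0,0]]
    - [[0,0,0.003],[0,0,0]]
    - [[0,0,0],[0,0,0]]
    - [[0,0,0],[0,0,0]]

```text
t: 20.4
eef_pos: [0.5474, 0.0299, 0.0407]
tool_rot: [-0.465, 0.465, -0.532, 0.533]
contact_force: [0.2, 0.4, -0.6]
gripper_width: 0.796
```

Run:
```python
from h import *
print(jig(get_obs()["eef_pos"]))
c=wrist();ends(c,wpts(c))
```

```text
[-0.04172044  0.03446983]
136 [-29.9  88.6]; 128 [-30.6  89.2]; 120 [-30.4  87.5]; 112 [-29.8  85.5]; 104 [-30.2  83.8]; 96 [-30.   81.8]; 88 [-30.5  80.8]; 80 [-35.9  79.1]; 72 [-31.8  78.2]; 64 [-30.2  77.4]; 56 [-29.7  76.8]; 48 [-29.4  76.2]; 40 [-29.4  75.9]; 32 [-29.5  75.9]; 24 [-29.7  76.1]; 16 [-29.2  76.3]; 8 [-29.6  77.1]; 0 [-53.3  77.8]; -8 [-35.6  79.1]; -16 [-29.9  79.9]; -24 [-30.   81.4]; -32 [-8.2 -6.4]; 
stop y [-55.8 -26.8]
-20 [-27.1 138.6]
0 [-38.9 139.1]
20 [-26.6 139.5]
40 [-26.8 141. ]
```

play_rows:
  increments:
    - [[0,0,0.0015],[0,0,0]]
    - [[0,0,0.0015],[0,0,0]]
    - [[0,0,0.0015],[0,0,0]]
    - [[0,0,0],[0,0,0]]
    - [[0,0,0],[0,0,0]]

```text
t: 20.87
eef_pos: [0.5487, 0.0296, 0.0402]
tool_rot: [0.464, -0.466, 0.534, -0.531]
contact_force: [-7.2, 1.2, 4.6]
gripper_width: 0.793
```

play_rows:
  increments:
    - [[0,0,-0.02],[0,0,0]]
    - [[0,-0.02,-0.02],[0,0,0]]
    - [[0,-0.04,0],[0,0,0]]
    - [[0,-0.04,0],[0,0,0]]
    - [[0.03,0,0.022],[0,0,0]]
    - [[0.03,0,0.025],[0,0,0]]
    - [[0.03,0,0.025],[0,0,0]]
    - [[0.03,0,0.025],[0,0,0]]
    - [[0.025,0,0.02],[0,0,0]]
    - [[0,0.02,0],[0,0,0]]
    - [[0,0.03,0],[0,0,0]]
    - [[0,0.03,0],[0,0,0]]
    - [[0,0.024,0],[0,0,0]]
    - [[0,0,0],[0,0,0]]
    - [[0,0,0],[0,0,0]]
  gripper: 0.0

```text
t: 22.12
eef_pos: [0.6075, -0.1249, 0.0363]
tool_rot: [0.464, -0.466, 0.533, -0.532]
contact_force: [0.0, -0.6, 0.5]
gripper_width: -0.001
```

Run:
```python
from h import *
go(world([.04,-.063]),.035,-97.75);print(jig(get_obs()["eef_pos"]))
```

```text
t 22.12 pos [ 0.6075 -0.1249  0.0363] yaw -97.76 tilt [-0.0019 -0.0001  0.    ] F [ 0.  -0.6  0.5] w -0.001
target [ 0.6152 -0.0777  0.035 ] shift now [-47.8   1.3   1.3] turn about y -0.01 shift after turn [-47.8   1.3   1.3]
[ 0.03873641 -0.11082687]
```

play_rows:
  increments:
    - [[-0.012,0,0],[0,0,0]]
    - [[-0.012,0,0],[0,0,0]]
    - [[-0.012,0,0],[0,0,0]]
    - [[-0.003,0,0],[0,0,0]]
    - [[-0.003,0,0],[0,0,0]]
    - [[-0.003,0,0],[0,0,0]]
    - [[-0.003,0,0],[0,0,0]]
    - [[-0.002,0,0],[0,0,0]]
    - [[0,0,0],[0,0,0]]
    - [[0,0,0],[0,0,0]]

```text
t: 22.95
eef_pos: [0.6156, -0.0774, 0.038]
tool_rot: [-0.465, 0.465, -0.532, 0.534]
contact_force: [0.3, -4.8, 3.4]
gripper_width: -0.002
```

play_rows:
  increments:
    - [[-0.0015,0,0],[0,0,0]]
    - [[-0.0015,0,0],[0,0,0]]
    - [[0,0,0],[0,0,0]]

```text
t: 23.2
eef_pos: [0.6157, -0.0767, 0.0381]
tool_rot: [-0.464, 0.465, -0.531, 0.536]
contact_force: [1.7, -10.1, 0.6]
gripper_width: -0.001
```

Run:
```python
from h import *
o=get_obs();print(jig(o["eef_pos"]),o["contact_force"])
c=wrist();ends(c,wpts(c))
```

```text
[ 0.04031017 -0.06191189] [  1.67281422 -10.13013948   0.60511684]
136 [-28.7 -18. ]; 128 [-29.2  -8. ]; 120 [-29.4  -9.2]; 112 [-30.   27.5]; 104 [-29.8  44.3]; 96 [-28.7  66.6]; 88 [-28.2  90.1]; 80 [-20.  90.]; 72 [-14.6  90.1]; 64 [-9.5 90.2]; 56 [-5.8 90.1]; 48 [-2.9 89.9]; 40 [19.6 90.1]; 32 [ 5.5 90.2]; 24 [10.  89.8]; 16 [13.8 89.9]; 8 [18.3 90. ]; 0 [22.2 89.8]; -8 [-1.5 90.2]; -16 [ 3.8 89.9]; 
stop y [-67.9 -19.3]
-20 [ 79.2 135.7]
0 [-11.6 117.2]
20 [  2.9 114.2]
40 [-20.  105.5]
```

play_rows:
  increments:
    - [[-0.0015,0,0],[0,0,0]]
    - [[-0.0015,0,0],[0,0,0]]
    - [[0,0,0],[0,0,0]]
    - [[0,0,0],[0,0,0]]
    - [[0.01,0,0],[0,0,0]]
    - [[0.015,0,0],[0,0,0]]
    - [[0.01,-0.03,0],[0,0,0]]
    - [[0,-0.04,0],[0,0,0]]
    - [[0,-0.04,0],[0,0,0]]
    - [[0,-0.04,-0.03],[0,0,0]]
    - [[-0.03,-0.03,-0.035],[0,0,0]]
    - [[-0.035,-0.02,-0.035],[0,0,0]]
    - [[-0.035,0,-0.035],[0,0,0]]
    - [[-0.03,0,-0.03],[0,0,0]]
    - [[-0.02,0,0],[0,0,0]]
    - [[0,0,0],[0,0,0]]
    - [[0,0,0],[0,0,0]]
    - [[0,0,0],[0,0,0]]

```text
t: 24.75
eef_pos: [0.4921, 0.0417, 0.2187]
tool_rot: [0.465, -0.465, 0.533, -0.533]
contact_force: [-0.6, -0.0, 0.4]
gripper_width: 0.0
```

Run:
```python
from h import *
o=get_obs();print(o["t"],jig(o["eef_pos"]),o["eef_pos"])
c=wrist();P=wpts(c);cv2.imwrite("pics/w7.png",c["color"][...,::-1]);ends(c,P);far(c,P);chans(c,P)
c=read_camera("top");chans(c,pts(c))
```

```text
24.75 [-0.09812313  0.03867939] [0.49208909 0.04165808 0.21866151]
136 [-30.4  87.7]; 128 [-29.9  88.3]; 120 [-30.3  88.6]; 112 [-29.6  89.3]; 104 [-29.9  88.5]; 96 [-30.2  89.5]; 88 [-30.5  89.3]; 80 [-29.6  88.8]; 72 [-29.8  88.3]; 64 [-29.9  87.5]; 56 [-30.   87.6]; 48 [-30.1  87.7]; 40 [-30.1  87.8]; 32 [-30.1  87.5]; 24 [-30.1  87.3]; 16 [-30.   87.8]; 8 [-29.9  88. ]; 0 [-29.7  88.1]; -8 [-30.6  88.7]; -16 [-30.4  89.5]; 
stop y [-49.  -19.7]
-20 [-17.9 144.3]
0 [-19. 145.]
20 [-18.8 368.8]
40 [-19.2 352. ]
far ends {130: 88.9, 117: 88.2, 104: 89.0, 88: 89.5, 75: 88.7, 62: 87.8, 46: 87.7, 34: 87.5, 22: 87.9, 5: 88.6, -6: 89.0, -18: 90.0}
batten near edge {-60: 89.3, -30: 88.9, 30: 999.0, 70: 999.0, 110: 95.2, 130: 95.2}
chan 14301 (array([29.5, 62.6]), array([120.6, 165.1], dtype=float32), -89.82)
chan 266 (array([ 29.3, -10.1]), array([ 35.1, 122.2], dtype=float32), -6.63)
```

View pics/w7.png

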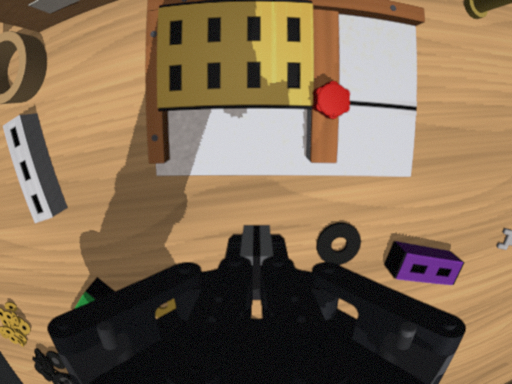

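```bash
python3 -c "
from station import *
print(hand_in())"
```

```text
the job is handed in; nothing more can be done
None
```

The job is handed in at about 25 s. All four yellow channels stand in one tight, straight row against the fixed stop, flush to the back batten.

**What I did:**
- I swept the loose three channels straight with the end stop, gripping it by its knob, and slid it back open.
- I then carried the stray one onto the board and closed the stop loosely.
- I pushed all four near ends until the far ends met the batten (up to about 12 N), then pushed the end stop snug. The last force I read was 10 N, before a final 3 mm press.

**Last checks (wrist camera, arm clear of everything):**
- **Row size:** 165.1 × 120.6 mm, against a nominal 164 × 120 mm, and turned 0.2° from square.
- **Near ends:** all between x = −29.6 and −30.6 mm; −30 mm is flush.
- **End stop:** its left face is at about y = −19 to −19.7 mm, so the joint is about 0.099 to 0.100; it must be above 0.096.

**What disagreed:**
- The far ends read 87.5 to 90 mm against the batten at 90 mm. Part of that is the camera's slanted view, because a reading during the final push gave about 90 mm.
- The top camera was partly blocked by the arm, so it gave no usable second check of the final row.
- I did not measure the bystanders at the end, but no move came near them.

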